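Let one soap ball out onto the drainer

ROBOT

A 6-joint arm with a two-finger parallel gripper is mounted at the origin on the work surface. World frame = base frame: x ahead of the robot, y to its left, z up, the work surface at z = 0. Lengths are in mm, angles in rad, forces in N, time in s.
With the tool pointing down it reaches from about 350 to 875 mm from the base axis. Payload 4.2 kg.
Tool frame: the origin (TCP) lies midway between the tips of the shut fingers; the grasp point (between the pads) lies 19 mm behind it (arm.grasp_offset is the distance from the TCP to the grasp point, in mm); z points along the fingers, y is the direction in which the jaws open and shut (so a half turn about z gives the same grasp; the last joint's range is limited). The gripper opens to 85 mm and grips with 20 to 120 N. Pads are 22 mm wide; open, the fingers measure 114 mm over their backs; the gripper's body (76 mm by 85 mm) begins 54 mm behind the grasp point. The pads swing forward as they close: fully open they stand 13 mm farther back than shut.
Start: joints at [-0.908, 0.385, 0.008, 0, -1.194, -0.259], TCP at [245.585, -574.706, 231.312] pointing down, gripper open.
Joint ranges: [-3.14, 3.14], [-1.21, 2.06], [-1.07, 1.41], [-3.16, 2.05], [-2.99, -0.16], [-3.1, 3.1]. Speed limits (rad/s): [2.79, 2.79, 3.14, 3.14, 3.14, 3.14].

INTERFACE

Orientations are given as a unit quaternion [x, y, z, w].
In Python, from bench import arm gives the robot as it stands.
- The arm moves only by the tool move_arm, never from a script. Its argument "moves" is a list of rows, each an object with "gripper": the gripper's target within -1 to 1 (fully open at 1, half-way at 0, shut at -1); "xyz": the shift along the tool's x, y, z in cm, a list of three; "angular": the turn, a rotation vector about the tool's x, y, z in rad, a list of three. In form: [{"gripper": gripper, "xyz": [dx, dy, dz], "angular": [wx, wy, wz]}, ...]. A call has 1 to 10 rows; each row is the pose to reach, as a shift and turn from the pose commanded when the call began, along the tool's axes at that moment; what a row does not reach only later rows make up. A row lasts 1/8 s, in which the tool goes at most 62.5 mm and 10.7 degrees, less where a joint would pass 70% of its speed; a pose out of reach is approached as far as the arm can. A call with a gripper value outside its range is refused whole. The fingers move at their own pace and stop on an object; the grip force is fixed at half the most. Time passes only in rows, so rows that repeat a pose let the fingers close. It gives the time, the measured TCP pose, the force and the opening at its end, in the units of the state.
- arm.read_state(): the state, without advancing time (a new reading comes with each control period).
- arm.get_image(name): name is "scene" or "side" or "wrist"; returns (picture, depth): 400x640x3 uint8, blue, green, red; 400x640 float32, mm along the optical axis (not along the pixel's ray), 0 where there is no reading.
- arm.get_calibration(name): a dict with "camera_matrix" (3x3 intrinsics, pixels), "R" (3x3) and "t" (3): a world point X has camera coordinates R X + t. Camera axes: x right, y down, z forward; pixel columns grow to the right and rows downward; lengths in mm; the calibration is good to about 2 mm. The wrist camera is an equidistant fisheye: a pixel r from the principal point sees the ray r / f radians off the axis. A picture is of the moment at which its call begins: read the wrist's pose just before it. get_calibration takes no time and is no camera call; for the wrist camera it gives the pose at the moment of the call.
- arm.job_done(): hands the job in, once; it reports no verdict.
The state is a dict: "clock": time; "joints": joint angles; "joint_vel": joint speeds; "joint_efforts": joint torques, N m; "position": TCP position; "ee_rot": TCP orientation; "contact_force": force on the tool from outside, world axes, zero at the start; "wrist_torque": the same for the moment, N m; "gripper_width": finger opening in mm.
Only numpy, scipy, OpenCV 4.12 (cv2) and the standard library are available. Lean on these libraries where they do the work, as an engineer would, in place of code of your own. Each camera call takes 0.05 s, during which the arm holds its last target. There are 200 camera calls.

TASK

Push the soap dish's drainer tray fully home under the mouth of the soap-ball chute, then press the lever's red pad all the way down so that its gate lifts and exactly one soap ball rolls out onto the tray, and let the lever come back up. Do it with the fingertips only: do not touch or lift the soap balls themselves, and leave the other things on the plank where they stand.

Things in the scene. Friction and masses are not known exactly. Their poses are not given: they have to be found in the camera images.
- feeder: Soap-ball feeder fixed to the plank: a white gutter (54 mm wide, 218 mm long, sides 36 mm high) on a wooden foot, sloping 6 degrees down to an open mouth. Origin: on the plank, below the mouth's edge at mid-width. +y points level up the chute (away from the mouth), z up, x across. Gutter floor 44 mm above the plank at the mouth, 66 mm at the back.
- dish: Dark green soap dish, fixed below the mouth: 96 mm wide, 34 mm high, 130 mm long, from feeder y = +18 mm to y = -112 mm. Origin and axes: those of the feeder.
- drainer (a joint): The light green slotted drainer tray (86 mm wide, 122 mm long, with a raised rim) that slides lengthwise in the green soap dish. Value: how far it is out in m; 0 is fully home (at its stop) under the chute's mouth; it grows as the tray slides out along the feeder's -y, to 0.10. About 1 N moves it; it stays where it is left.
- tab_face (a point): Centre of the outer upright face of the thumb tab (40 mm wide, 22 mm high, from 13 to 35 mm above the plank) on the drainer tray's outer end; pushing it along the feeder's +y slides the tray home. With the tray home it lies at feeder x = 0, y = -122.5 mm, z = 24 mm. Axes as the feeder's.
- drainer_mid (a point): Middle of the drainer tray's ribbed floor, on its top; it slides with the tray. Axes as the feeder's: the tray's inside reaches 40 mm either way in x and 58 mm in y, and its rim stands 15 mm above the floor.
- lever (a joint): Wooden rocking lever on a pivot across the chute. Value: its angle in rad, 0 at rest (gate down, pad up), growing as the pad is pressed down, to the stop at 0.55. From about 0.42 a soap ball passes the gate, while a sprung rubber shoe on the lever holds back the next one. Sprung, it comes back by itself; the pad takes about 2 N at first, 4 N at the stop.
- pad_top (a point): Centre of the top of the red square thumb pad (40 x 40 mm) at the lever's up-chute end. At rest it is about 160 mm above the plank and its up-chute edge is tilted up by about 0.38 rad; pressed to the stop, it has gone 38 mm down and 16 mm up-chute on an arc about the pivot.
- pivot (a point): The lever's pivot axis at mid-width of the chute; the axis runs along the feeder's x. The pad's top centre is 76 mm from it.
- gate_edge (a point): Middle of the lower edge of the steel gate plate (36 mm wide) on the lever's end nearest the mouth; it rises about 22 mm when the lever is fully pressed.
- soap1: Blue ball of laundry soap, 44 mm across, about 45 g, lying against the gate, the first to come out. Origin: its centre.
- soap2: Blue ball of laundry soap, 44 mm across, about 45 g, second in the chute. Origin: its centre.
- soap3: Blue ball of laundry soap, 44 mm across, about 45 g, third in the chute. Origin: its centre.
- soap4: Blue ball of laundry soap, 44 mm across, about 45 g, last in the chute. Origin: its centre.
- tumbler: Bystander to be left alone: closed stainless steel tumbler, 75 mm across and 138 mm high. Origin: middle of its underside.
- dipper: Bystander to be left alone: blue plastic dipper, 116 mm across and 85 mm high, its handle reaching 134 mm from its middle along its x. Origin: middle of its underside.
- scrub_brush: Bystander to be left alone: wooden scrubbing brush 150 x 56 x 42 mm, its length along its x. Origin: middle of its underside.
- paddle_beater: Bystander to be left alone: wooden laundry paddle 24 mm thick, 88 mm wide, about 400 mm long along its x. Origin: middle of its underside.
- basin: Bystander to be left alone: dented aluminium basin, 336 mm across and 92 mm high. Origin: middle of its underside.
- peg_basket: Bystander to be left alone: pink basket of clothes pegs, 160 x 120 x 70 mm. Origin: middle of its underside.
Mind the look-alikes: they are no part of the job. What is shaped like the soap3 but orange or pink is not meant.

How it is judged (in metres and radians):
On the way, in this order (a step that is already met when the one before it is completed fails the run):
1. the drainer tray is pushed fully home (within 6 mm) (value of joint drainer below 0.006 m), for 0.2 s.
2. the lever's pad is pressed down so that the gate is lifted (over 0.42 rad) with the tray home (value of joint lever above 0.42 rad and value of joint drainer below 0.006 m), for 0.1 s.
At the end, for the whole second after the job is handed in: The drainer tray is home within 6 mm, the lever is back at rest (under 0.06 rad), the first soap ball lies inside the tray's rim on its floor, and the other three are in the chute behind the gate (value of joint drainer below 0.006 m and value of joint lever below 0.06 rad and x of soap1 in the frame of drainer_mid between -0.04 and 0.04 m and y of soap1 in the frame of drainer_mid between -0.056 and 0.056 m and z of soap1 in the frame of drainer_mid between 0.015 and 0.028 m and y of each of soap2, soap3, soap4 in the frame of feeder above 0.035 m); the robot touches nothing.
It fails at once if a second soap ball comes out past the gate (y of any of soap2, soap3, soap4 in the frame of feeder below 0.025 m).
It fails at once if the robot touches a soap ball (over 0.5 N) (contact force between any of the fingers, the arm and soap1 above 0.5 N or contact force between any of the fingers, the arm and soap2 above 0.5 N or contact force between any of the fingers, the arm and soap3 above 0.5 N or contact force between any of the fingers, the arm and soap4 above 0.5 N).
It fails at once if a soap ball is lifted (its centre over 120 mm above the plank) (height (world z) of any of soap1, soap2, soap3, soap4 above 0.12 m).
It fails at once if another thing on the plank is moved by more than 25 mm (distance of any of tumbler, dipper, scrub_brush, paddle_beater, basin, peg_basket from where it was at the start of the episode above 0.025 m).
It also fails if it takes over 45 s, if anything falls off the work surface, if the arm or the gripper's body presses on something with over 40 N, if the wrist force passes 120 N, or if a joint passes its speed limit or range.

## Working session

There is one attempt and no reset: what is moved stays moved. The work goes in short steps, Python scripts to look and compute and a tool call to move; the robot and the scene stay as the last step left them, time stands still between calls to the robot, and variables do not carry over. Pictures are saved under pics/ and viewed, about 8 in all and at most 12, crops included, and the job is handed in when it is done.

Besides the shell and the picture viewer there is one more tool, called after ">>>" as a command line: name --argument value ..., lists and objects as JSON in quotes. move_arm: Moves the arm, as the interface text tells. Its arguments: {"type":"object","properties":{"moves":{"type":"array","items":{"type":"object","properties":{"gripper":{"type":"number"},"xyz":{"type":"array","items":{"type":"number"}},"angular":{"type":"array","items":{"type":"number"}}}}}},"required":["moves"]}

```bash
mkdir -p pics
cat > h.py <<'E'
import numpy as np, cv2
from bench import arm
def snap(n,f):
    c=arm.get_calibration(n); im,d=arm.get_image(n)
    cv2.imwrite(f'pics/{f}.png',im); np.savez(f'pics/{f}.npz',im=im,d=d,K=c['camera_matrix'],R=c['R'],t=c['t']); return im,d
def pt(f,u,v,w=1):
    z=np.load(f'pics/{f}.npz'); p=z['d'][v-w:v+w+1,u-w:u+w+1]; p=p[p>0]
    d=np.median(p); x=np.linalg.inv(z['K'])@[u,v,1]*d
    return z['R'].T@(x-z['t'])
def proj(f,X):
    z=np.load(f'pics/{f}.npz'); c=z['K']@(z['R']@np.array(X,float)+z['t']); return c[:2]/c[2]
E
python3 - <<'E'
from h import *
snap('scene','s0'); snap('side','d0')
print(arm.read_state())
E
```

```text
{'clock': 0.1, 'joints': array([-9.08400527e-01,  3.85437276e-01,  6.70382759e-03, -4.21643598e-04,
       -1.19400857e+00, -2.58598297e-01]), 'joint_vel': array([-0.00150675, -0.00035655,  0.00438793,  0.00206031, -0.00046993,
        0.0012723 ]), 'joint_efforts': array([-4.87202869e-04, -3.93318772e+01,  1.88928884e+01,  4.19800535e+00,
       -2.60368892e-03,  5.64085525e-06]), 'position': array([ 245.35839476, -574.22614122,  230.33559083]), 'ee_rot': array([-2.00453595e-01,  9.79702695e-01,  9.58589450e-04, -2.56782025e-04]), 'contact_force': array([ 0.2265774 , -0.39664112,  0.12714565]), 'wrist_torque': array([-0.0351982 , -0.02496129, -0.00490492]), 'gripper_width': 85.50775882242758}
```

View pics/s0.png

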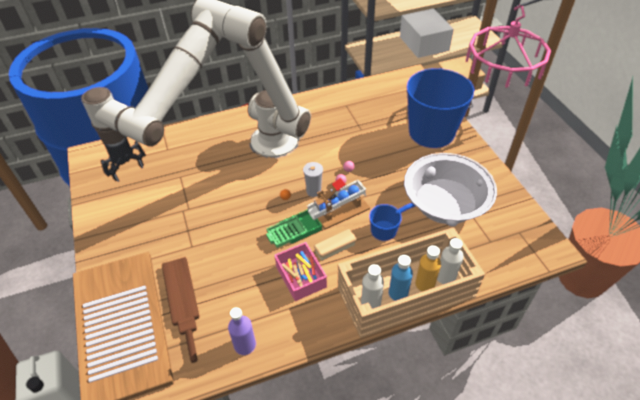

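View pics/d0.png

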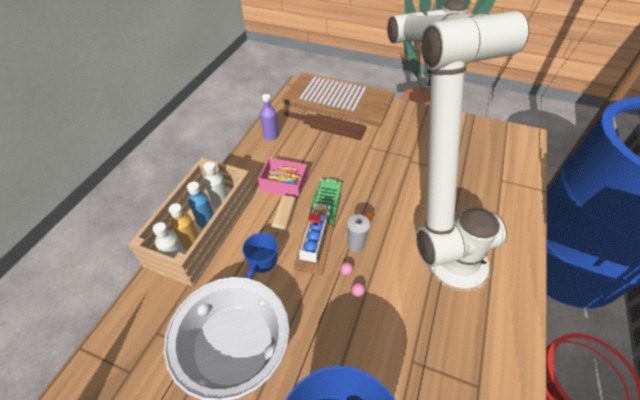

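The scene view shows the feeder with its blue balls at (338,200), the green dish and tray at (293,230), and the red pad at (340,182). Next to it are the tumbler at (313,178), the brush at (335,243) and the peg basket at (300,270). The side view shows the same feeder at (313,238) and the dish at (326,200). The orange and pink balls lie loose on the plank, so they're the look-alikes. I'll enlarge both views.

Run:
```python
from h import *
a=cv2.imread('pics/s0.png')[150:260,255:385]; b=cv2.imread('pics/d0.png')[170:280,270:390]
a=cv2.resize(a,(650,550),interpolation=2); cv2.imwrite('pics/c1.png',a)
b=cv2.resize(b,(600,550),interpolation=2); cv2.imwrite('pics/c2.png',b)
```

```text
(no output)
```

View pics/c1.png

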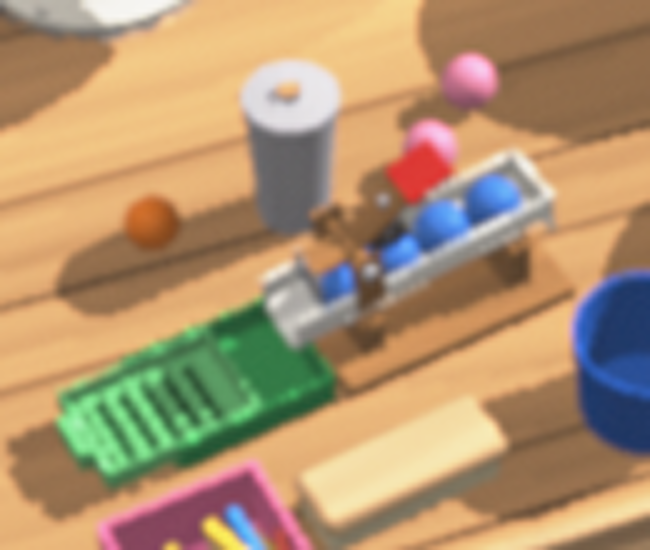

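View pics/c2.png

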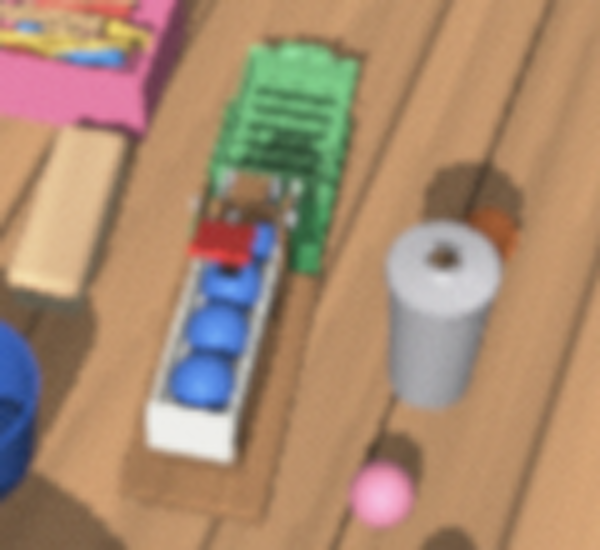

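c1 (5x, from (255,150)) shows the tray well out, with its tab at c1 (75,430). The mouth is at c1 (285,310), the back corners at c1 (515,152) and (552,195), and the red pad at c1 (420,172). c2 (5x, from (270,170)) shows the gutter's back panel at c2 (148,403)-(235,420), the pad at c2 (225,240) and the dish corner at c2 (318,270). The four blue balls in the gutter are the soap balls. The orange and pink ones outside it aren't part of the job. Next I'll fit the feeder pose.

```bash
cat >> h.py <<'E'
def F2W(p,P):
    x,y,a=p; c,s=np.cos(a),np.sin(a)
    P=np.atleast_2d(P).astype(float); return np.c_[x+c*P[:,0]-s*P[:,1], y+s*P[:,0]+c*P[:,1], P[:,2]]
E
python3 - <<'E'
from h import *
from scipy.optimize import least_squares
S=[((515,152),(-27,214,102)),((552,195),(27,214,102)),((265,288),(-27,-4,80)),((333,378),(48,18,34)),((300,345),(27,0,42))]
D=[((148,403),(27,214,102)),((235,420),(-27,214,102)),((318,270),(-48,18,34))]
ob=[('s0',(255+u/5-.4,150+v/5-.4),m) for (u,v),m in S]+[('d0',(270+u/5-.4,170+v/5-.4),m) for (u,v),m in D]
f=lambda p:np.concatenate([proj(n,F2W(p,m)[0])-px for n,px,m in ob])
p0=np.r_[pt('s0',320,200)[:2],0.2]
r=least_squares(f,p0,loss='soft_l1'); print(r.x, f(r.x).reshape(-1,2).round(1)); np.save('p.npy',r.x)
p=r.x
def inF(X): 
    c,s=np.cos(p[2]),np.sin(p[2]); d=X[:2]-p[:2]; return np.r_[c*d[0]+s*d[1],-s*d[0]+c*d[1],X[2]]
for n,n0,(u,v) in [('pad s','s0',(339,184)),('pad d','d0',(315,218)),('tumbler top','s0',(313,168)),('tab','s0',(271,236)),('tray rim end','s0',(269,232)),('tray floor','s0',(285,231)),('brush','s0',(335,242)),('basket near','s0',(305,243)),('pink','s0',(349,166)),('orange','s0',(285,194)),('bridge','s0',(330,194)),('dipper','s0',(385,215))]:
    X=pt(n0,u,v); print(n,X.round(),inF(X).round())
# tray extent via light green mask
z=np.load('pics/s0.npz'); im=z['im'].astype(int); hsv=cv2.cvtColor(z['im'],cv2.COLOR_BGR2HSV)
v,u=np.where((hsv[...,0]>50)&(hsv[...,0]<80)&(hsv[...,1]>80)&(hsv[...,2]>60)); k=(u>250)&(u<330)&(v>195)&(v<255); u,v=u[k],v[k]
P=np.array([inF(pt('s0',a,b,0)) for a,b in zip(u,v) if z['d'][b,a]>0]); print(P.min(0),P.max(0),np.percentile(P,[1,5,50,95,99],axis=0).round(1))
E
```

```text
[4.93321506e+02 1.10068861e+00 1.57008560e-01] [[-0.5 -0.2]
 [-0.3  0.4]
 [-1.3 -1.7]
 [ 0.5 -0.4]
 [ 0.   2.9]
 [-0.1  1.3]
 [-0.8  1. ]
 [ 0.1 -3.7]]
pad s [482. 115. 164.] [  7. 115. 164.]
pad d [471. 119. 165.] [ -4. 120. 165.]
tumbler top [226. 103.   7.] [-249.  142.    7.]
tab [ 523. -163.   37.] [   3. -167.   37.]
tray rim end [ 500. -164.   33.] [ -19. -164.   33.]
tray floor [ 505. -106.   18.] [  -5. -107.   18.]
brush [636.  41.  45.] [147.  17.  45.]
basket near [620. -65.  70.] [114. -85.  70.]
pink [297. 232.  39.] [-158.  259.   39.]
orange [351. -55.  41.] [-149.  -33.   41.]
bridge [491.  77. 135.] [  9.  76. 135.]
dipper [576. 264.  31.] [123. 247.  31.]
[ -52.08724761 -179.79018483   -1.53191503] [55.34118867 17.82810884 44.91362752] [[ -47.7 -176.1    1.2]
 [ -43.5 -165.3    5.5]
 [   1.4  -77.    18.5]
 [  49.2    6.3   37.3]
 [  51.6   14.5   40.6]]
```

```bash
cat >> h.py <<'E'
from scipy.spatial.transform import Rotation as Ro
p=np.load('p.npy')
def inF(X):
    c,s=np.cos(p[2]),np.sin(p[2]); d=X[:2]-p[:2]; return np.r_[c*d[0]+s*d[1],-s*d[0]+c*d[1],X[2]]
def go(Ff,yaw=0,tilt=0):
    "tool shift (cm) and turn to feeder-frame target, tool down, tool y at angle yaw from feeder y"
    s=arm.read_state(); R=Ro.from_quat(s['ee_rot']); T=F2W(p,Ff)[0]
    a=p[2]+yaw; y=np.array([-np.sin(a),np.cos(a),0]); z=np.array([0,0,-1.]); Rt=Ro.from_matrix(np.c_[np.cross(y,z),y,z])
    print('at F',inF(s['position']).round(1),'W',T.round(1),'xyz',(R.inv().apply(T-s['position'])/10).round(2),'ang',(R.inv()*Rt).as_rotvec().round(3),'F',s['contact_force'].round(1),'t',s['clock'])
E
python3 - <<'E'
from h import *
go((0,-215,150)); go((0,-215,150),np.pi/2); go((0,-215,150),-np.pi/2)
# tumbler: blob on steel in s0 side
for u,v in [(313,165),(312,172),(312,185)]: print(inF(pt('s0',u,v)).round())
for u,v in [(356,221),(360,225),(357,240)]: print(inF(pt('d0',u,v)).round())
E
```

```text
at F [-334.9 -529.5  230.3] W [ 526.9 -211.3  150. ] xyz [-40.15  22.3    8.07] ang [ 0.002 -0.     0.247] F [ 0.2 -0.4  0.1] t 0.1
at F [-334.9 -529.5  230.3] W [ 526.9 -211.3  150. ] xyz [-40.15  22.3    8.07] ang [ 2.000e-03  1.000e-03 -1.324e+00] F [ 0.2 -0.4  0.1] t 0.1
at F [-334.9 -529.5  230.3] W [ 526.9 -211.3  150. ] xyz [-40.15  22.3    8.07] ang [ 1.000e-03 -2.000e-03  1.817e+00] F [ 0.2 -0.4  0.1] t 0.1
[-154.   95.  131.]
[-120.   72.  135.]
[-113.   66.   73.]
[-127.  -16.    6.]
[-147.   92.  132.]
[-145.  116.   78.]
```

>>> move_arm --moves '[{"gripper": -1, "xyz": [-40.1, 22.3, 6], "angular": [0, 0, 0.247]}, {"gripper": -1, "xyz": [-40.1, 22.3, 6], "angular": [0, 0, 0.247]}, {"gripper": -1, "xyz": [-40.1, 22.3, 6], "angular": [0, 0, 0.247]}, {"gripper": -1, "xyz": [-40.1, 22.3, 6], "angular": [0, 0, 0.247]}, {"gripper": -1, "xyz": [-40.1, 22.3, 6], "angular": [0, 0, 0.247]}, {"gripper": -1, "xyz": [-40.1, 22.3, 6], "angular": [0, 0, 0.247]}, {"gripper": -1, "xyz": [-40.1, 22.3, 6], "angular": [0, 0, 0.247]}, {"gripper": -1, "xyz": [-40.1, 22.3, 6], "angular": [0, 0, 0.247]}, {"gripper": -1, "xyz": [-40.1, 22.3, 6], "angular": [0, 0, 0.247]}, {"gripper": -1, "xyz": [-40.1, 22.3, 6], "angular": [0, 0, 0.247]}]'

```text
clock: 1.35
position: [526.2, -212.3, 171.0]
ee_rot: [-0.078, 0.997, 0.0, -0.0]
contact_force: [0.7, 0.8, 0.1]
gripper_width: 0.1
```

Run:
```python
from h import *
go((0,-215,24))
im,d=snap('wrist','w1'); c=arm.get_calibration('wrist'); print(c)
```

```text
at F [  -0.9 -215.9  171. ] W [ 526.9 -211.3   24. ] xyz [-0.1   0.09 14.7 ] ang [ 0.    -0.001 -0.   ] F [0.7 0.8 0.1] t 1.35
{'camera_matrix': array([[309.70691629,   0.        , 313.12923232],
       [  0.        , 309.70691629, 197.08613776],
       [  0.        ,   0.        ,   1.        ]]), 'R': array([[-1.55729195e-01,  9.87799657e-01,  5.05969130e-04],
       [ 9.47547867e-01,  1.49238626e-01,  2.82632044e-01],
       [ 2.79108326e-01,  4.44934907e-02, -9.59228269e-01]]), 't': array([ 291.97418871, -485.94216513,  183.31226837])}
```

View pics/w1.png

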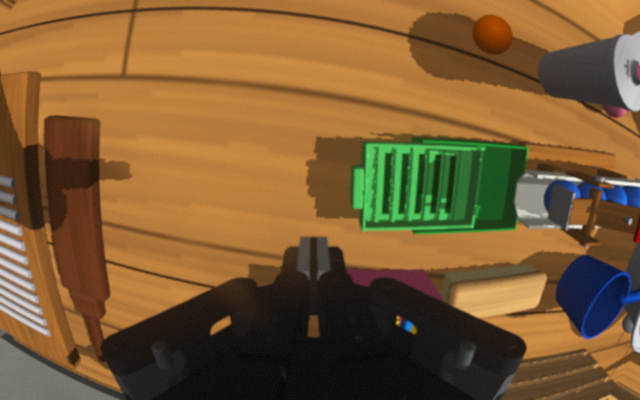

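The wrist view shows the tab at (356,187), the dish running to (525,150)-(515,232), the mouth at (520,190), the fingertips at (313,242) and the basket's edge at (352,272).

```bash
cat >> h.py <<'E'
def wpt(f,u,v,zw=None,w=1):
    z=np.load(f'pics/{f}.npz'); K=z['K']; a=np.array([u-K[0,2],v-K[1,2]]); r=np.hypot(*a); th=r/K[0,0]
    ray=np.r_[a/max(r,1e-9)*np.sin(th),np.cos(th)]; C=-z['R'].T@z['t']; rw=z['R'].T@ray
    if zw is not None: return C+rw*(zw-C[2])/rw[2]
    p=z['d'][v-w:v+w+1,u-w:u+w+1]; p=p[p>0]; return C+rw*np.median(p)/ray[2]
E
python3 - <<'E'
from h import *
for n,u,v,z in [('tab L top',352,168,35),('tab L bot',352,208,35),('tab mid',354,188,35),('dish far R',526,147,34),('dish near R',516,231,34),('rim TL',364,142,None),('rim BL',361,231,None),('basket',352,274,None),('basket corner',352,272,70),('basket corner r',428,272,70),('brush l',447,282,42),('mouth',519,188,None),('floor',440,185,None)]:
    print(n,inF(wpt('w1',u,v,z)).round(1))
z=np.load('pics/w1.npz');hsv=cv2.cvtColor(z['im'],cv2.COLOR_BGR2HSV)
m=(hsv[...,0]>50)&(hsv[...,0]<80)&(hsv[...,1]>80); v,u=np.where(m&(np.arange(640)<370))
print(u.min(),[ (c,v[u==c].min(),v[u==c].max()) for c in range(u.min(),370,2)])
cv2.imwrite('pics/w1c.png',cv2.resize(z['im'][120:300,300:460],None,fx=4,fy=3.3,interpolation=2)[:594])
E
```

```text
tab L top [ -19.1 -180.2   35. ]
tab L bot [  19.5 -178.9   35. ]
tab mid [-1.000e-01 -1.777e+02  3.500e+01]
dish far R [-47.   12.4  34. ]
dish near R [49.7 17.5 34. ]
rim TL [ -41.5 -167.    18.4]
rim BL [  58.  -163.1   -0.2]
basket [ 106.5 -171.9   10.4]
basket corner [  69.  -180.7   70. ]
basket corner r [  72.4 -107.    70. ]
brush l [103.8 -68.8  42. ]
mouth [-3.8  2.1 43.5]
floor [  1.8 -81.7  13.1]Traceback (most recent call last):
  File "<stdin>", line 6, in <module>
    return umr_minimum(a, axis, None, out, keepdims, initial, where)
ValueError: zero-size array to reduction operation minimum which has no identity
```

>>> move_arm --moves '[{"gripper": -1, "xyz": [0.1, 0.1, 5], "angular": [0, 0, 0]}, {"gripper": -1, "xyz": [0.1, 0.1, 10], "angular": [0, 0, 0]}, {"gripper": -1, "xyz": [0.1, 0.1, 14.8], "angular": [0, 0, 0]}, {"gripper": -1, "xyz": [-0.1, 0.1, 14.8], "angular": [0, 0, 0]}, {"gripper": -1, "xyz": [-0.1, 1.5, 14.8], "angular": [0, 0, 0]}, {"gripper": -1, "xyz": [-0.1, 3, 14.8], "angular": [0, 0, 0]}, {"gripper": -1, "xyz": [-0.1, 4.5, 14.8], "angular": [0, 0, 0]}, {"gripper": -1, "xyz": [-0.1, 6, 14.8], "angular": [0, 0, 0]}, {"gripper": -1, "xyz": [-0.1, 6.5, 14.8], "angular": [0, 0, 0]}, {"gripper": -1, "xyz": [-0.1, 6.5, 14.8], "angular": [0, 0, 0]}]'

```text
clock: 2.65
position: [517.1, -147.0, 23.2]
ee_rot: [-0.079, 0.997, 0.0, -0.0]
contact_force: [-0.6, 0.5, 0.6]
gripper_width: 0.2
```

Run:
```python
from h import *
go((0,-137,22))
im,d=snap('wrist','w2')
cv2.imwrite('pics/w2c.png',cv2.resize(im[100:280,240:440],None,fx=4,fy=3.3,interpolation=2)[:594])
```

```text
at F [   0.3 -150.    23.2] W [ 514.7 -134.2   22. ] xyz [0.03 1.3  0.12] ang [ 0.    -0.001  0.   ] F [-0.6  0.5  0.6] t 2.65
```

View pics/w2c.png

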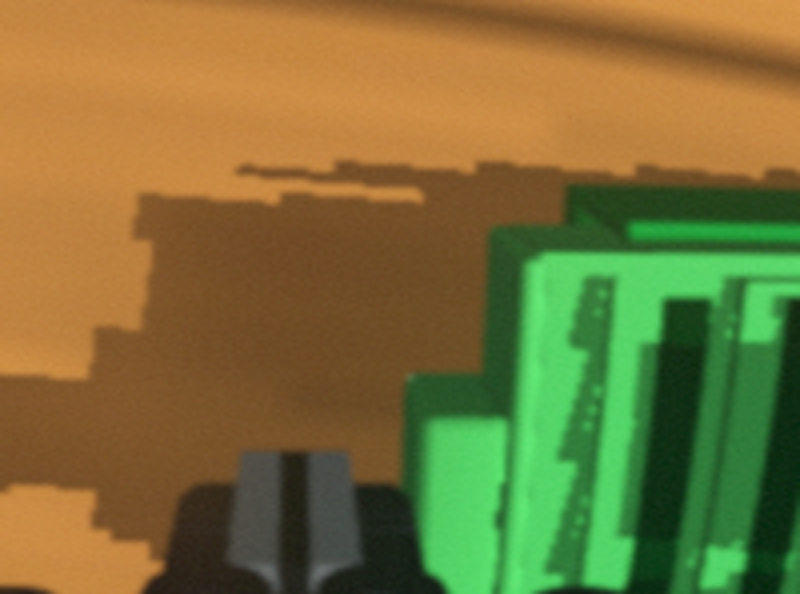

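The crop shows the fingers right in front of the tab, whose corner is at crop (425,415), or full image (346,226). The tray is nearly home, so I'll measure and keep pushing in small steps.

Run:
```python
from h import *
print(inF(wpt('w2',346,226,35)), inF(wpt('w2',341,218,30)))
```

```text
[ -19.93610048 -135.19344435   35.        ] [ -21.96826887 -137.10691863   30.        ]
```

>>> move_arm --moves '[{"gripper": -1, "xyz": [0, 0.3, 0], "angular": [0, 0, 0]}, {"gripper": -1, "xyz": [0, 0.6, 0], "angular": [0, 0, 0]}, {"gripper": -1, "xyz": [0, 0.9, 0], "angular": [0, 0, 0]}, {"gripper": -1, "xyz": [0, 0.9, 0], "angular": [0, 0, 0]}]'

```text
clock: 3.2
position: [516.1, -138.7, 23.2]
ee_rot: [-0.078, 0.997, 0.0, -0.0]
contact_force: [0.1, 0.7, 0.6]
gripper_width: -0.3
```

>>> move_arm --moves '[{"gripper": -1, "xyz": [0, 0.2, 0], "angular": [0, 0, 0]}, {"gripper": -1, "xyz": [0, 0.4, 0], "angular": [0, 0, 0]}, {"gripper": -1, "xyz": [0, 0.5, 0], "angular": [0, 0, 0]}, {"gripper": -1, "xyz": [0, 0.5, 0], "angular": [0, 0, 0]}]'

```text
clock: 3.7
position: [515.5, -134.2, 23.4]
ee_rot: [-0.078, 0.997, -0.0, 0.0]
contact_force: [0.7, -3.2, -0.7]
gripper_width: 0.1
```

Run:
```python
from h import *
go((0,-137,22))
```

```text
at F [   0.7 -137.1   23.4] W [ 514.7 -134.2   22. ] xyz [0.07 0.01 0.14] ang [-0.  0. -0.] F [ 0.7 -3.2 -0.7] t 3.7
```

>>> move_arm --moves '[{"gripper": -1, "xyz": [0, 0.2, 0], "angular": [0, 0, 0]}, {"gripper": -1, "xyz": [0, 0.3, 0], "angular": [0, 0, 0]}, {"gripper": -1, "xyz": [0, 0.3, 0], "angular": [0, 0, 0]}]'

```text
clock: 4.08
position: [515.4, -133.5, 23.5]
ee_rot: [-0.079, 0.997, -0.001, 0.0]
contact_force: [1.3, -16.0, -2.8]
gripper_width: 0.4
```

Run:
```python
from h import *
go((0,-160,22)); go((0,-160,240))
```

```text
at F [   0.8 -136.4   23.5] W [ 518.3 -156.9   22. ] xyz [ 0.08 -2.36  0.16] ang [-0.003  0.     0.   ] F [  1.3 -16.   -2.8] t 4.075
at F [   0.8 -136.4   23.5] W [ 518.3 -156.9  240. ] xyz [  0.07  -2.42 -21.64] ang [-0.003  0.     0.   ] F [  1.3 -16.   -2.8] t 4.075
```

>>> move_arm --moves '[{"gripper": -1, "xyz": [0, -2.4, 0], "angular": [0, 0, 0]}, {"gripper": -1, "xyz": [0, -2.4, 0], "angular": [0, 0, 0]}, {"gripper": -1, "xyz": [0, -2.4, -6], "angular": [0, 0, 0]}, {"gripper": -1, "xyz": [0, -2.4, -12], "angular": [0, 0, 0]}, {"gripper": -1, "xyz": [0, -2.4, -19.5], "angular": [0, 0, 0]}, {"gripper": -1, "xyz": [0, -2.4, -19.5], "angular": [0, 0, 0]}]'

```text
clock: 4.82
position: [520.9, -154.0, 223.6]
ee_rot: [-0.079, 0.997, -0.001, 0.005]
contact_force: [0.4, 0.0, -0.4]
gripper_width: 0.2
```

Run:
```python
from h import *
go((0,90,225))
im,d=snap('wrist','w3')
v,u=np.where((lambda h:(h[...,0]>50)&(h[...,0]<80)&(h[...,1]>80)&(h[...,2]>120))(cv2.cvtColor(im,cv2.COLOR_BGR2HSV)))
k=(v>100)&(v<260); print(u[k].min(), v[k].min(), v[k].max())
um=u[k].min(); vv=v[k][u[k]<=um+2]; print(um,vv.min(),vv.max(), inF(wpt('w3',um,int(vv.mean()),35)))
```

```text
at F [   3.  -157.5  223.6] W [479.2  90.  225. ] xyz [ 0.27 24.75 -0.19] ang [-0.002  0.01   0.001] F [ 0.4  0.  -0.4] t 4.825
345 128 211
345 153 188 [   0.40221284 -123.08456659   35.        ]
```

The tab now measures y = -123.1 mm, so the tray is home. Next I'll hover over the pad.

>>> move_arm --moves '[{"gripper": -1, "xyz": [-0.2, 6, -0.2], "angular": [0, 0, 0]}, {"gripper": -1, "xyz": [-0.2, 12, -0.2], "angular": [0, 0, 0]}, {"gripper": -1, "xyz": [-0.2, 18, -0.2], "angular": [0, 0, 0]}, {"gripper": -1, "xyz": [-0.2, 24, -0.2], "angular": [0, 0, 0]}, {"gripper": -1, "xyz": [-0.2, 24.7, -0.2], "angular": [0, 0, 0]}, {"gripper": -1, "xyz": [-0.2, 24.7, -0.2], "angular": [0, 0, 0]}]'

```text
clock: 5.62
position: [481.1, 90.1, 219.0]
ee_rot: [-0.079, 0.997, -0.0, -0.001]
contact_force: [-0.0, -0.5, 0.2]
gripper_width: -0.1
```

Run:
```python
from h import *
im,d=snap('wrist','w4')
go((0,112,175))
h=cv2.cvtColor(im,cv2.COLOR_BGR2HSV); m=((h[...,0]<8)|(h[...,0]>174))&(h[...,1]>180)&(h[...,2]>100)
n,l,st,ce=cv2.connectedComponentsWithStats(m.astype(np.uint8)); i=1+st[1:,4].argmax(); print(st[i],ce[i])
v,u=np.where(l==i); P=np.array([inF(wpt('w4',a,b,None,0)) for a,b in zip(u,v) if d[b,a]>0]); print(len(P),np.percentile(P,[2,50,98],axis=0).round(1))
q=P[abs(P[:,1]-np.median(P[:,1]))<22]; A=np.c_[q[:,:2],np.ones(len(q))]; print(np.linalg.lstsq(A,q[:,2],rcond=None)[0], q.mean(0))
```

```text
at F [  2.   89.  219.2] W [475.8 111.7 175. ] xyz [0.19 2.3  4.42] ang [-0.001 -0.002 -0.   ] F [ 0.1 -1.1  0.2] t 5.675
[ 321  183   56   59 2943] [348.6432212  211.48657832]
2936 [[-18.7  96.1 151.9]
 [ -1.  114.3 159.6]
 [ 18.5 131.7 166.3]]
[-3.78699089e-02  3.85050861e-01  1.15498610e+02] [ -0.68424049 114.14984266 159.47801688]
```

View pics/w4.png

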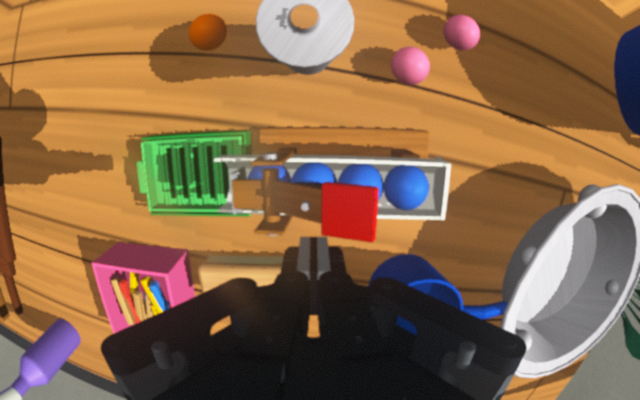

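The wrist view shows the red pad at (349,212), four blue balls in the gutter, the tray home at (195,170), and nothing tall beside the pad. The pad centre measures feeder (-0.5, 114, 159.5) with a slope of 0.385, which matches the description. I'll move to just above it.

>>> move_arm --moves '[{"gripper": -1, "xyz": [0.2, 2.3, 2], "angular": [0, 0, 0]}, {"gripper": -1, "xyz": [0.2, 2.3, 4.5], "angular": [0, 0, 0]}, {"gripper": -1, "xyz": [0.2, 2.3, 4.5], "angular": [0, 0, 0]}, {"gripper": -1, "xyz": [0.2, 2.3, 4.5], "angular": [0, 0, 0]}]'

```text
clock: 6.18
position: [477.2, 111.2, 175.9]
ee_rot: [-0.078, 0.997, -0.0, 0.0]
contact_force: [-0.8, 0.1, 0.2]
gripper_width: -0.4
```

Run:
```python
from h import *
go((0,112,170))
```

```text
at F [  1.3 111.3 175.9] W [475.8 111.7 170. ] xyz [0.13 0.07 0.59] ang [-0.     0.001 -0.002] F [-0.8  0.1  0.2] t 6.175
```

>>> move_arm --moves '[{"gripper": -1, "xyz": [0.1, 0.2, 1.0], "angular": [0, 0, 0]}, {"gripper": -1, "xyz": [0.1, 0.4, 1.6], "angular": [0, 0, 0]}, {"gripper": -1, "xyz": [0.1, 0.8, 2.4], "angular": [0, 0, 0]}, {"gripper": -1, "xyz": [0.1, 0.8, 2.4], "angular": [0, 0, 0]}]'

```text
clock: 6.68
position: [474.4, 120.3, 151.1]
ee_rot: [-0.079, 0.997, 0.0, 0.0]
contact_force: [0.6, 1.2, 1.6]
gripper_width: 0.3
```

Run:
```python
from h import *
go((0,130,121))
```

```text
at F [ -0.  120.7 151.1] W [473.  129.5 121. ] xyz [-0.    0.93  3.01] ang [0.    0.    0.001] F [0.6 1.2 1.6] t 6.675
```

>>> move_arm --moves '[{"gripper": -1, "xyz": [0, 0.4, 1.0], "angular": [0, 0, 0]}, {"gripper": -1, "xyz": [0, 0.75, 2.0], "angular": [0, 0, 0]}, {"gripper": -1, "xyz": [0, 0.9, 2.9], "angular": [0, 0, 0]}, {"gripper": -1, "xyz": [0, 0.9, 3.1], "angular": [0, 0, 0]}, {"gripper": -1, "xyz": [0, 0.9, 3.1], "angular": [0, 0, 0]}, {"gripper": -1, "xyz": [0, 0.9, 3.1], "angular": [0, 0, 0]}]'

```text
clock: 7.42
position: [473.5, 129.5, 122.4]
ee_rot: [-0.079, 0.997, 0.0, 0.001]
contact_force: [-6.1, 2.5, 17.4]
gripper_width: 0.4
```

Run:
```python
from h import *
go((0,112,175))
im,d=snap('wrist','w5')
cv2.imwrite('pics/w5c.png',cv2.resize(im[80:280,60:460],None,fx=2,fy=2,interpolation=2))
```

```text
at F [  0.5 129.9 122.4] W [475.8 111.7 175. ] xyz [ 0.04 -1.79 -5.26] ang [0.    0.002 0.001] F [-6.1  2.5 17.4] t 7.425
```

View pics/w5c.png

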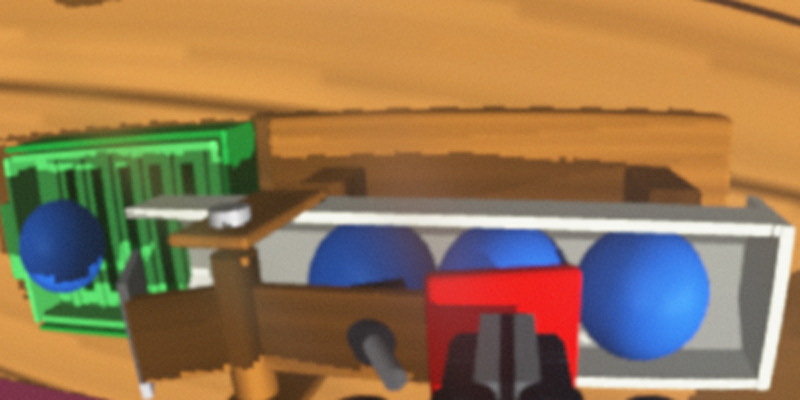

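One ball is on the tray at crop (62,245), and the shoe is holding the other three back in the gutter. The lever is at its stop with 17 N on it. I'll release along the arc.

>>> move_arm --moves '[{"gripper": -1, "xyz": [0, -0.2, -1.0], "angular": [0, 0, 0]}, {"gripper": -1, "xyz": [0, -0.5, -2.0], "angular": [0, 0, 0]}, {"gripper": -1, "xyz": [0, -1.0, -3.0], "angular": [0, 0, 0]}, {"gripper": -1, "xyz": [0, -1.6, -4.2], "angular": [0, 0, 0]}, {"gripper": -1, "xyz": [0, -1.8, -6], "angular": [0, 0, 0]}, {"gripper": -1, "xyz": [0, -1.8, -12], "angular": [0, 0, 0]}, {"gripper": -1, "xyz": [0, -4, -14], "angular": [0, 0, 0]}, {"gripper": -1, "xyz": [0, -4, -14], "angular": [0, 0, 0]}, {"gripper": -1, "xyz": [0, -4, -14], "angular": [0, 0, 0]}]'

```text
clock: 8.6
position: [477.9, 88.5, 258.7]
ee_rot: [-0.078, 0.997, -0.0, -0.002]
contact_force: [-0.7, -0.6, -0.6]
gripper_width: 0.2
```

Run:
```python
from h import *
go((0,112,175))
im,d=snap('wrist','w6')
cv2.imwrite('pics/w6c.png',cv2.resize(im[80:280,100:500],None,fx=2,fy=2,interpolation=2))
h=cv2.cvtColor(im,cv2.COLOR_BGR2HSV)
m=((h[...,0]<8)|(h[...,0]>174))&(h[...,1]>180)&(h[...,2]>100)
n,l,st,ce=cv2.connectedComponentsWithStats(m.astype(np.uint8)); i=1+st[1:,4].argmax()
v,u=np.where(l==i); P=np.array([inF(wpt('w6',a,b,None,0)) for a,b in zip(u,v) if d[b,a]>0]); A=np.c_[P[:,:2],np.ones(len(P))]; print('pad',P.mean(0),np.linalg.lstsq(A,P[:,2],rcond=None)[0])
b=(h[...,0]>100)&(h[...,0]<125)&(h[...,1]>130); n,l,st,ce=cv2.connectedComponentsWithStats(b.astype(np.uint8))
for i in range(1,n):
    if st[i,4]>60:
        v,u=np.where(l==i); P=np.array([inF(wpt('w6',a,c,None,0)) for a,c in zip(u,v) if d[c,a]>0]); print('blue',st[i],P.mean(0).round(),P[:,2].max().round(1),P[P[:,2].argmax()].round())
g=(h[...,0]>50)&(h[...,0]<80)&(h[...,1]>80)&(h[...,2]>120); v,u=np.where(g); k=(v>100)&(v<260); um=u[k].min(); vv=v[k][u[k]<=um+2]; print('tab',inF(wpt('w6',um,int(vv.mean()),35)))
```

```text
at F [ -1.5  88.8 258.7] W [475.8 111.7 175. ] xyz [-0.18  2.33  8.37] ang [-0.001 -0.004 -0.001] F [-0.7 -0.6 -0.6] t 8.6
pad [ -0.44916272 114.641277   158.82001152] [-5.04707334e-02  3.69018203e-01  1.16492624e+02]
blue [ 600   24   40  115 3563] [-176.  603.   56.] 108.5 [-205.  580.  109.]
blue [161 157  30  34 783] [ -2. -80.  51.] 59.9 [  5. -90.  60.]
blue [296 161  36  17 456] [-13.  89.  88.] 102.8 [ -7.  95. 103.]
blue [337 161  38  30 488] [-12. 134.  93.] 100.6 [ -8. 133. 101.]
blue [ 367  246  126   59 3062] [138. 233.  56.] 323.0 [-15. 132. 323.]
blue [164 271  16  29 178] [ 153. -111.   57.] 64.1 [ 137. -116.   64.]
blue [395 315  23  21 229] [159. 195. 130.] 327.7 [ -7. 122. 328.]
tab [ -12.23861043 -121.60178698   35.        ]
```

View pics/w6c.png

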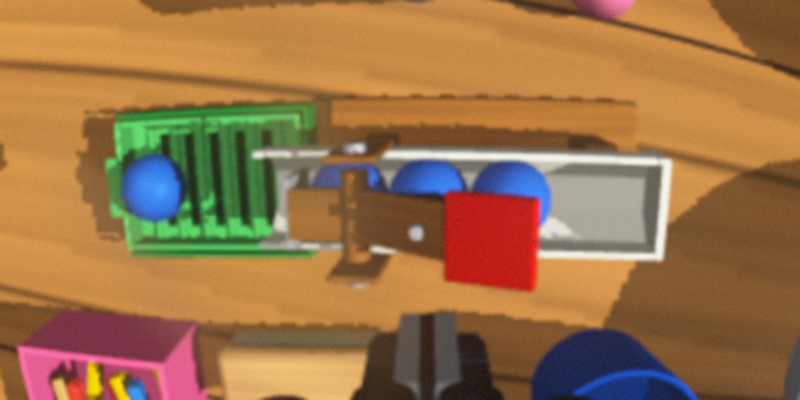

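The pad is back at its rest pose (z 158.8, slope 0.37). Three balls are behind the gate, and one ball is on the tray at crop (153,187). I'll wait a second and check that it has settled before handing in.

>>> move_arm --moves '[{"gripper": -1, "xyz": [0, 0, 0], "angular": [0, 0, 0]}, {"gripper": -1, "xyz": [0, 0, 0], "angular": [0, 0, 0]}, {"gripper": -1, "xyz": [0, 0, 0], "angular": [0, 0, 0]}, {"gripper": -1, "xyz": [0, 0, 0], "angular": [0, 0, 0]}, {"gripper": -1, "xyz": [0, 0, 0], "angular": [0, 0, 0]}, {"gripper": -1, "xyz": [0, 0, 0], "angular": [0, 0, 0]}, {"gripper": -1, "xyz": [0, 0, 0], "angular": [0, 0, 0]}, {"gripper": -1, "xyz": [0, 0, 0], "angular": [0, 0, 0]}]'

```text
clock: 9.65
position: [479.1, 89.2, 260.4]
ee_rot: [-0.078, 0.997, 0.0, 0.0]
contact_force: [-0.0, 1.2, -1.0]
gripper_width: 0.0
```

Run:
```python
from h import *
im,d=snap('wrist','w7')
h=cv2.cvtColor(im,cv2.COLOR_BGR2HSV)
b=(h[...,0]>100)&(h[...,0]<125)&(h[...,1]>130); n,l,st,ce=cv2.connectedComponentsWithStats(b.astype(np.uint8))
for i in range(1,n):
    if st[i,4]>60 and st[i,1]<200 and st[i,0]<500: 
        v,u=np.where(l==i); P=np.array([inF(wpt('w7',a,c,None,0)) for a,c in zip(u,v) if d[c,a]>0])
        f=np.linalg.lstsq(np.c_[2*P,np.ones(len(P))],(P**2).sum(1),rcond=None)[0]; print(st[i],P.mean(0).round(),'sphere centre',f[:3].round(1))
g=(h[...,0]>50)&(h[...,0]<80)&(h[...,1]>80)&(h[...,2]>100); v,u=np.where(g); k=(v>165)&(v<182)&(u<165); print('tab',inF(wpt('w7',u[k].min(),174,35)))
```

```text
[161 155  30  33 781] [ -2. -80.  51.] sphere centre [  1.2 -86.6  36. ]
[296 158  36  17 451] [-13.  90.  89.] sphere centre [-16.2  89.9  95.6]
[337 159  37  30 484] [-12. 134.  93.] sphere centre [ -9.4 133.7 107.6]
tab [   3.89355595 -122.04362608   35.        ]
```

```bash
python3 -c "
from bench import arm; print(arm.job_done())"
```

```text
the job is handed in; nothing more can be done
None
```

The job is done and handed in at about 9.7 s on the robot's clock; the hand-in gave no verdict. With shut fingertips, I pushed the tray home until it met its stop at 16 N. I then pressed the red pad down along its arc to the lever's stop at 17 N, held it for about half a second, and let it back up.

**Last checks, from wrist pictures with the arm clear:**
- **Tray:** the tab face is at y ≈ -122 to -123 mm, against -122.5 mm for fully home.
- **Lever:** the pad is back at its rest height and slope (158.8 mm and 0.37, against 159.5 mm and 0.385 before the press).
- **First ball:** it lies still on the tray floor, near the outer rim. Its centre is at about feeder (1, -87, 36) mm, the same in two pictures a second apart.
- **Other balls:** the last picture viewed shows three still behind the gate. The two I measured are at y ≈ 90 and 134 mm; I judged the one nearest the gate only from that picture, as the lever partly hides it.
- **Bystanders:** none looked disturbed in the pictures I viewed, but I did not measure their positions again.

**One disagreement:** one automatic tab reading came out 12 mm off in x, probably because the ball's shadow upset the colour mask. Its y value and the repeat reading agreed with the tray being home.

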